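# Widen the hall key tray, clamp it and fill it with the keys

## Robot

A 7-joint arm with a two-finger parallel gripper is mounted at the origin on the work surface. World frame = base frame: x ahead of the robot, y to its left, z up, the work surface at z = 0. Lengths are in mm, angles in rad, forces in N, time in s.
With the tool pointing down it reaches from about 425 to 825 mm from the base axis. Payload 3.6 kg.
Tool frame: the origin (TCP) lies at the very end of the fingers, on their centre line; the grasp point (between the pads) lies 19 mm behind it; z points along the fingers, x is the direction in which the jaws open and shut, and the axes are right-handed (so a half turn about z gives the same grasp; the last joint's range is limited). The gripper opens to 85 mm and grips with 20 to 120 N. Pads are 22 mm wide; open, the fingers measure 114 mm over their backs; the gripper's body (76 mm by 85 mm) begins 54 mm behind the grasp point. The pads swing forward as they close: fully open they stand 13 mm farther back than shut.
Start: joints at [-1.19, 0.615, -0.013, 1.423, 0.008, 1.103, -0.04], TCP at [257.749, 596.681, 231.297] pointing down, gripper open.
Joint ranges: [-3.12, 3.12], [-0.3, 2.06], [-1.34, 1.32], [0.26, 2.42], [-1.36, 4.5], [0.01, 1.98], [-2.84, 2.84]. Speed limits (rad/s): [2.79, 2.79, 3.14, 3.14, 3.14, 3.14, 3.14].

## Interface

Orientations are given as [roll, pitch, yaw] about the fixed x, y, z axes, in that order (R = Rz(yaw) Ry(pitch) Rx(roll)).
In Python, from workcell import bot gives the robot as it stands.
- The arm moves only by the tool send_rows, never from a script. Its argument "commands" is a list that holds one entry, the list of rows, each a list of 5 numbers: the finger opening in mm, from 0 to 85.4, then the shift along the world's x, y, z in mm, then the turn about the world's z in rad. A call has 1 to 20 rows; each row shifts and turns the commanded pose from where the row before left it; what a row does not reach is not made up. A row lasts 1/8 s, in which the tool goes at most 62.5 mm and 10.7 degrees, less where a joint would pass 70% of its speed; a pose out of reach is approached as far as the arm can. A call is refused whole if a number of a shift passes 62.5 or a number of a turn 0.188, either way. A call with a gripper value outside its range is refused whole. The fingers move at their own pace and stop on an object; "newtons" is the grip in N (left out, the last holds). Time passes only in rows, so rows that do not move let the fingers close. It gives the time, the measured TCP pose, the force and the opening at its end, in the units of the state.
- bot.read_state(): the state, without advancing time (a new reading comes with each control period).
- bot.camera(name): name is "side" or "top"; returns the picture (420x560x3 uint8, red, green, blue); there is no depth.
- bot.camera_info(name): a dict with "mtx" (3x3 intrinsics, pixels), "eye" and "attitude" of the camera in the world. Camera axes: x right, y up, looking along -z (the intrinsics and any distortion apply to the point x, -y, -z); pixel columns grow to the right and rows downward; lengths in mm; the calibration is good to about 2 mm. A picture is of the moment at which its call begins. camera_info takes no time and is no camera call.
- bot.finish_job(): hands the job in, once; it reports no verdict.
The state is a dict: "time": time; "joints": joint angles; "dq": joint speeds; "joint_efforts": joint torques, N m; "position": TCP position; "tool_rot": TCP orientation; "wrist_force": force on the tool from outside, world axes, zero at the start; "moment": the same for the moment, N m; "grip_width": opening from 0.0 (shut) to 1.0 (fully open).
Only numpy, scipy, OpenCV 4.12 (cv2) and the standard library are available. Lean on these libraries where they do the work, as an engineer would, in place of code of your own. Each camera call takes 0.05 s, during which the arm holds its last target. There are 200 camera calls.

## Task

Get the adjustable key tray ready: first lift the padlock out of it and lay it flat on the middle of the cork mat, then push the tray's spring button down and slide the end wall out until the button pops up through the other hole. Next turn the click handle of the clamp bolt clockwise until the handle's joint gives. Only then lay every key with a wooden fob in the tray, flat on its floor and not on top of one another, and leave all other things where they are.

Things in the scene. Friction and masses are not known exactly. Their poses are not given: they have to be found in the camera images.
- tray: white adjustable key tray, fixed to the table; place and yaw vary. Origin on the table under its board; +x away from the robot (about), +y left, +z up. In this frame, mm: floor 12 above the table; near wall x -112 to -104, top at 32; left end wall y 130 to 140, top at 38; the far wall is a square aluminium tube along y, x 38 to 78, y -55 to 147, top at 54.
- end_wall (a point): middle of the moving right end wall (8 mm thick, top 42 above the table), at tray y = -66 mm as found, -156 when widened; it moves along -y of the tray. Room inside: tray x -104 to 38, y from this wall's face to 130 mm. Keys fit side by side, length along x of the tray, at 52 mm pitch.
- cap_top (a point): centre of the top of the spring button's black cap, 22 x 22 mm, 20 tall, on a steel stem above the tube (top 83 mm above the table when up, underside then 9 above the tube). Pinch it by two sides, push it down 7 to 8 mm, carry it along -y of the tray, let go some mm early (the tube's wall keeps it down) and push the cap on sideways: it pops up in the hole and stops.
- hole2 (a point): centre of the other hole, on top of the tube (54 mm above the table), 90 mm from the first hole along -y of the tray. The holes are 25 mm, joined by a 12 mm slot for the stem; a 22 mm shoulder on the stem locks in a hole when up.
- button (a joint): travel of the spring button, m: 0 up (popped through a hole), 0.0085 fully down; under the tube's wall it reads 0.005 or more. Spring 3 N up, 7 N fully down.
- carriage (a joint): slide of the inner tube, button and end wall along -y of the tray, m: 0 as found (button in the first hole), 0.090 with the button in the other hole (play 1.5 mm); stops at 0.096. Friction 2 N.
- bolt_axis (a point): centre of the clamp bolt's head on the tube's mouth (28 mm round, vertical axis, 70 mm above the table), at x 58, y -42 mm of the tray.
- bolt (a joint): turn of the bolt, rad, clockwise from above: starts at 0 to 0.25, tight at its stop 0.70. Friction 0.2 N m.
- handle_grip (a point): centre of the click handle's black rubber grip, 58 long, 18 wide, 18 mm tall, 70 mm above the table, 80 mm from the bolt axis. With the click joint straight it points to (0.55 - bolt) rad from +x of the tray, counted to the left. It lies beyond the tube over the bare table; push its +y side face clockwise.
- click (a joint): breakaway joint of the handle, 32 mm from the bolt axis towards the grip, rad: 0 straight; gives clockwise (as the bolt turns) at 0.6 N m, about 13 N at the grip's centre, once the bolt is at its stop. 0.12 or more has clearly given; its stop is at 0.45; it stays where it is left.
- key0: steel key on a wooden fob, one of up to five on the table (absent ones read None from the start). Fob 66 long (x), 26 wide (y), 20 mm thick (z); a flat steel blade, 10 wide and 5 mm thick (22 wide at its bit), sticks out 51 mm beyond the fob's +x end. Origin: centre of the fob, 10 mm above what it lies on. About 70 g.
- key1: steel key on a wooden fob, one of up to five on the table (absent ones read None from the start). Fob 66 long (x), 26 wide (y), 20 mm thick (z); a flat steel blade, 10 wide and 5 mm thick (22 wide at its bit), sticks out 51 mm beyond the fob's +x end. Origin: centre of the fob, 10 mm above what it lies on. About 70 g.
- key2: steel key on a wooden fob, one of up to five on the table (absent ones read None from the start). Fob 66 long (x), 26 wide (y), 20 mm thick (z); a flat steel blade, 10 wide and 5 mm thick (22 wide at its bit), sticks out 51 mm beyond the fob's +x end. Origin: centre of the fob, 10 mm above what it lies on. About 70 g.
- key3: steel key on a wooden fob, one of up to five on the table (absent ones read None from the start). Fob 66 long (x), 26 wide (y), 20 mm thick (z); a flat steel blade, 10 wide and 5 mm thick (22 wide at its bit), sticks out 51 mm beyond the fob's +x end. Origin: centre of the fob, 10 mm above what it lies on. About 70 g.
- key4: steel key on a wooden fob, one of up to five on the table (absent ones read None from the start). Fob 66 long (x), 26 wide (y), 20 mm thick (z); a flat steel blade, 10 wide and 5 mm thick (22 wide at its bit), sticks out 51 mm beyond the fob's +x end. Origin: centre of the fob, 10 mm above what it lies on. About 70 g.
- dish: terracotta dish, 100 mm across, 32 tall; origin at the centre of its underside; leave alone
- battery_box: yellow round battery box with screw-top lid, 68 mm across, 85 tall; origin at its underside; leave alone
- torch: chrome torch, 160 mm long, lying; origin below its middle; leave alone
- wallet: grey card wallet, 60 x 90 x 18 mm; leave alone
- glasses_case: black glasses case, 60 x 150 x 40 mm; leave alone
- tape_measure: grey tape measure, 65 x 35 x 60 mm; leave alone
- padlock: brass padlock lying flat in the tray at the start: body 45 (x) x 50 (y) x 22 mm (z), origin at the centre of the body's underside; a steel shackle sticks out 40 mm at the +x side, at half height. 250 g.
- mat: square cork mat, 90 x 90 x 4 mm, fixed to the table among the keys; origin at the centre of its underside
Not all that is in view belongs to the job. Several things have the shape of the padlock; the one meant has the colours described above.

How it is judged (in metres and radians):
On the way, in this order (a step that is already met when the one before it is completed fails the run):
1. the padlock is out of the tray, flat on the cork mat and let go (horizontal distance between padlock and mat below 0.035 m and height (world z) of padlock below 0.012 m and angle between padlock's own z axis and vertical below 0.2 rad and contact force between the fingers and padlock below 0.1 N), for 0.2 s.
2. the tray is wide: the end wall is out and the button has popped up through the other hole (value of joint carriage between 0.086 and 0.094 m and value of joint button below 0.003 m), for 0.3 s.
3. the bolt is tight and the click handle's joint has given (all of step 2 and value of joint bolt above 0.64 rad and value of joint click above 0.12 rad), for 0.2 s.
At the end, for the whole second after the job is handed in: padlock flat on the mat (within 35 mm of its centre); slide at 86 to 94 mm, button up within 3 mm; bolt 0.64 rad or more, click joint 0.12 or more; each present key: fob centre within the tray walls and at most 19 mm above its floor, key level within 0.2 rad, at rest (all of step 3 and horizontal distance between padlock and mat below 0.035 m and height (world z) of padlock below 0.012 m and angle between padlock's own z axis and vertical below 0.2 rad and x of key0 in the frame of tray between -0.104 and 0.037 m and y of key0 in the frame of tray between -0.15 and 0.13 m and z of each of key0, key1, key2, key3, key4 in the frame of tray below 0.045 m and z of each of key0, key1, key2, key3, key4 in the frame of tray below 0.031 m and linear speed of each of key0, key1, key2, key3, key4 below 0.03 m/s and angle between key0's own x axis and vertical between 1.37 and 1.77 rad and x of key1 in the frame of tray between -0.104 and 0.037 m and y of key1 in the frame of tray between -0.15 and 0.13 m and angle between key1's own x axis and vertical between 1.37 and 1.77 rad and x of key2 in the frame of tray between -0.104 and 0.037 m and y of key2 in the frame of tray between -0.15 and 0.13 m and angle between key2's own x axis and vertical between 1.37 and 1.77 rad and x of key3 in the frame of tray between -0.104 and 0.037 m and y of key3 in the frame of tray between -0.15 and 0.13 m and angle between key3's own x axis and vertical between 1.37 and 1.77 rad and x of key4 in the frame of tray between -0.104 and 0.037 m and y of key4 in the frame of tray between -0.15 and 0.13 m and angle between key4's own x axis and vertical between 1.37 and 1.77 rad); the robot touches nothing.
It fails at once if a key is put in the tray before the click handle has given (value of joint click below 0.1 rad and ((x of key0 in the frame of tray between -0.104 and 0.037 m and y of key0 in the frame of tray between -0.15 and 0.13 m and z of key0 in the frame of tray below 0.045 m) or (x of key1 in the frame of tray between -0.104 and 0.037 m and y of key1 in the frame of tray between -0.15 and 0.13 m and z of key1 in the frame of tray below 0.045 m) or (x of key2 in the frame of tray between -0.104 and 0.037 m and y of key2 in the frame of tray between -0.15 and 0.13 m and z of key2 in the frame of tray below 0.045 m) or (x of key3 in the frame of tray between -0.104 and 0.037 m and y of key3 in the frame of tray between -0.15 and 0.13 m and z of key3 in the frame of tray below 0.045 m) or (x of key4 in the frame of tray between -0.104 and 0.037 m and y of key4 in the frame of tray between -0.15 and 0.13 m and z of key4 in the frame of tray below 0.045 m))).
It fails at once if another thing on the table is moved more than 4 cm (distance of any of dish, battery_box, torch, wallet, glasses_case, tape_measure from where it was at the start of the episode above 0.04 m).
Of key0, key1, key2, key3, key4 only 3 to 5 are there at a start; the rules pass over those that are not, and their reading is None.
At some moment in a run one of key0, key1, key2, key3, key4 may be knocked a few centimetres aside while the robot is not near it.
Once in a run the grip may slacken for a moment while it holds something.
It also fails if it takes over 208 s, if anything falls off the work surface, if the arm or the gripper's body presses on something with over 40 N, if the wrist force passes 120 N, or if a joint passes its speed limit or range.

## Working session

There is one attempt and no reset: what is moved stays moved. The work goes in short steps, Python scripts to look and compute and a tool call to move; the robot and the scene stay as the last step left them, time stands still between calls to the robot, and variables do not carry over. Pictures are saved under pics/ and viewed, about 12 in all and at most 16, crops included, and the job is handed in when it is done.

Besides the shell and the picture viewer there is one more tool, called as name(argument=value, ...), one argument or row to a line, values as JSON. send_rows: Moves the arm, as the interface text tells. Its arguments: {"type":"object","properties":{"commands":{"type":"array"},"newtons":{"type":"number"}},"required":["commands"]}

```bash
ls; mkdir -p pics
python3 - <<'E'
from workcell import bot
import cv2
s=bot.read_state(); print(s)
for n in("top","side"):
    i=bot.camera_info(n); print(n,i)
    cv2.imwrite(f"pics/{n}0.png",bot.camera(n)[:,:,::-1])
E
```

```text
pics
{'time': 0.0, 'joints': array([-1.18949052,  0.61592349, -0.01259427,  1.42492137,  0.00812179,
        1.10338308, -0.04040835]), 'dq': array([-0.00046196, -0.00083681, -0.0004333 , -0.00026421,  0.00010869,
        0.00171147,  0.00043944]), 'joint_efforts': array([ 6.93181919e-04, -4.69210839e+01,  2.59244107e-01, -1.71043432e+01,
        9.90614615e-03,  9.66232532e-03,  6.28279210e-06]), 'position': array([257.4904099 , 595.98567629, 230.12798865]), 'tool_rot': array([3.14152284e+00, 2.58373705e-03, 1.16304055e+00]), 'wrist_force': array([ 0.43577701,  0.23931194, -0.199345  ]), 'moment': array([ 0.01791545,  0.01815411, -0.00222415]), 'grip_width': 0.9993513032774628}
top {'mtx': array([[428.61409024,   0.        , 284.97671315],
       [  0.        , 428.61409024, 210.46243623],
       [  0.        ,   0.        ,   1.        ]]), 'eye': array([ 303.11700204,   91.64068679, 1382.11366725]), 'attitude': array([ 0.20475997, -0.00181236, -1.61536973])}
side {'mtx': array([[504.4252099 ,   0.        , 286.07616885],
       [  0.        , 504.4252099 , 203.85797496],
       [  0.        ,   0.        ,   1.        ]]), 'eye': array([ 415.89038158, -930.43073958,  930.76121439]), 'attitude': array([ 0.85243962,  0.01813167, -0.13274522])}
```

View pics/top0.png

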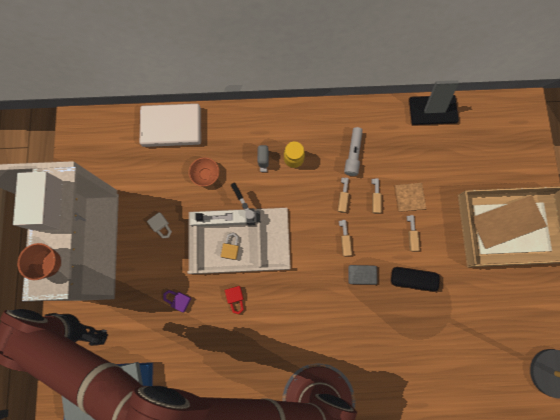

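View pics/side0.png

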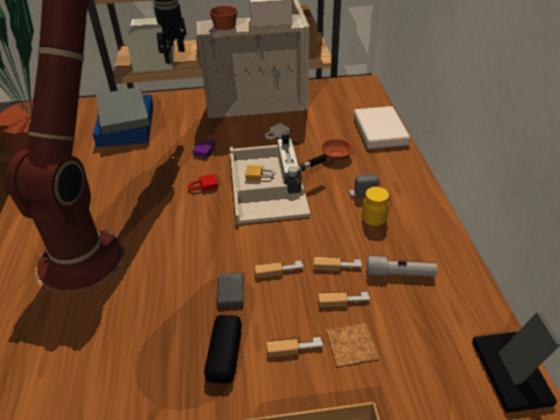

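The top view shows the tray at (240,240) with the brass padlock in it at (230,248). The mat is at (411,196), and the keys are at (344,195), (377,196), (346,240) and (414,233).

Things that could be taken for the padlock: grey (159,224), purple (180,300), red (235,297) and brass in the tray (230,248). I choose the brass one.

```bash
cat > h.py <<'E'
import numpy as np, cv2
from scipy.spatial.transform import Rotation as Ro
from workcell import bot
I={n:bot.camera_info(n) for n in("top","side")}
def cam(n): return bot.camera(n)[:,:,::-1].copy()
def R(n): return Ro.from_euler('xyz',I[n]['attitude']).as_matrix()
def ray(n,uv,z):
    d=np.linalg.inv(I[n]['mtx'])@[uv[0],uv[1],1]; d=R(n)@(d*[1,-1,-1]); e=I[n]['eye']
    return e+d*(z-e[2])/d[2]
def proj(n,P):
    c=(R(n).T@(np.asarray(P,float)-I[n]['eye']))*[1,-1,-1]; q=I[n]['mtx']@c; return q[:2]/q[2]
def tri(uvt,uvs):
    A=[];b=[]
    for n,uv in(("top",uvt),("side",uvs)):
        d=ray(n,uv,0)-I[n]['eye'];d/=np.linalg.norm(d);M=np.eye(3)-np.outer(d,d);A.append(M);b.append(M@I[n]['eye'])
    return np.linalg.lstsq(np.vstack(A),np.hstack(b),rcond=None)[0]
def blobs(img,lo,hi,amin=15,roi=None):
    m=cv2.inRange(cv2.cvtColor(img,cv2.COLOR_BGR2HSV),lo,hi)
    if roi: k=np.zeros_like(m);x0,y0,x1,y1=roi;k[y0:y1,x0:x1]=1;m*=k
    cs,_=cv2.findContours(m,cv2.RETR_EXTERNAL,cv2.CHAIN_APPROX_NONE)
    return [(cv2.contourArea(c),cv2.minAreaRect(c)) for c in cs if cv2.contourArea(c)>=amin],m
def crop(img,x0,y0,x1,y1,f): return cv2.resize(img[y0:y1,x0:x1],None,fx=f,fy=f,interpolation=cv2.INTER_CUBIC)
E
python3 - <<'E'
from h import *
t=cv2.imread("pics/top0.png");s=cv2.imread("pics/side0.png")
a=crop(t,180,175,300,280,5);b=crop(s,220,125,340,230,5)
cv2.imwrite("pics/tray0.png",np.hstack([cv2.resize(a,(400,350)),cv2.resize(b,(400,350))]))
cv2.imwrite("pics/tray1.png",cv2.resize(crop(t,180,175,300,280,6),(685,600)))
for p in[(344,195),(414,233),(230,248)]: print(t[p[1]-3:p[1]+4:3,p[0]-3:p[0]+4:3].reshape(-1,3).tolist(), cv2.cvtColor(t[p[1]:p[1]+1,p[0]:p[0]+1],cv2.COLOR_BGR2HSV))
hs=cv2.cvtColor(t,cv2.COLOR_BGR2HSV)
print(hs[205:215,330].tolist()[::3],hs[196,411])
print(ray("top",(411,196),4),ray("side",(352,344),4))
E
```

```text
[[89, 134, 178], [110, 146, 177], [54, 81, 111], [98, 148, 191], [98, 147, 192], [87, 129, 168], [101, 150, 196], [97, 146, 191], [76, 115, 152]] [[[ 16 125 192]]]
[[80, 103, 130], [89, 110, 132], [60, 98, 146], [98, 145, 190], [97, 146, 190], [75, 114, 150], [100, 150, 195], [97, 147, 192], [83, 124, 163]] [[[ 16 125 190]]]
[[70, 144, 193], [69, 142, 194], [76, 145, 189], [69, 141, 191], [68, 142, 191], [69, 141, 189], [69, 140, 190], [68, 139, 187], [68, 139, 186]] [[[ 18 164 191]]]
[[13, 153, 148], [12, 154, 149], [13, 156, 154], [13, 156, 137]] [ 15 131 163]
[ 619.31821874 -342.37310465    4.        ] [ 617.73226661 -344.44475073    4.        ]
```

View pics/tray1.png

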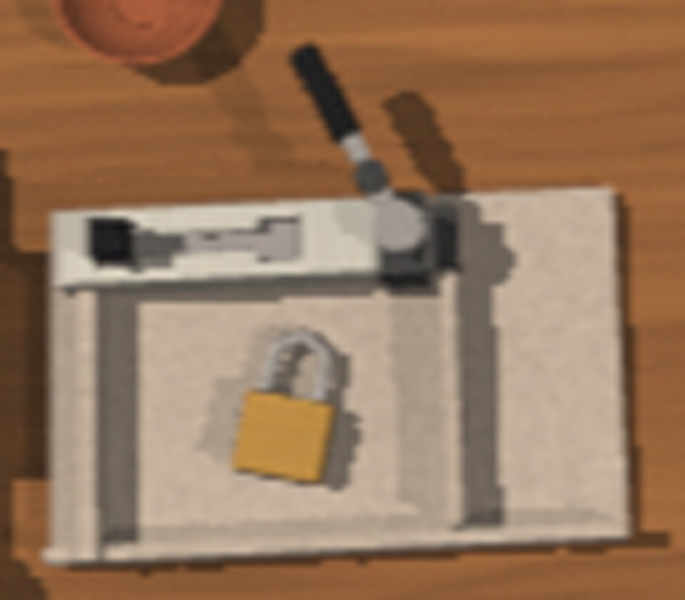

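View pics/tray0.png

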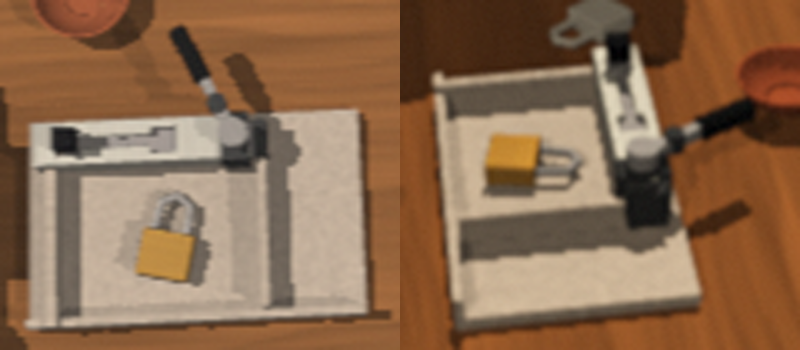

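The crops confirm the brass padlock at tray1 (283,435), with its shackle up. The cap is at (112,240), hole2 at (285,239), the bolt head at (400,222) and the grip at (325,92).

```bash
cat >> h.py <<'E'
def px(c): return (180+c[0]/5.708,175+c[1]/5.714)
E
python3 - <<'E'
from h import *
def t(c,z): return ray("top",px(c),z).round(1)
def sp(c): return (220+(c[0]-400)/3.333,125+c[1]/3.333)
for n,c,z in[("nearL",(47,551),32),("nearR",(630,530),32),("tubeFarL",(52,212),54),("tubeFarR",(340,200),54),("bolt",(400,222),78),("hole2",(285,239),54),("cap",(110,238),83),("gripend",(305,48),79),("gripin",(345,132),79),("ewTopfar",(452,290),42),("ewnear",(452,520),42),("padlockc",(283,432),34)]:
    print(n,t(c,z))
print("cap tri",tri(px((110,235)),sp((617,33))),"bolt tri",tri(px((400,222)),sp((643,148))))
print("pad side",ray("side",sp((512,150)),34))
T=cv2.imread("pics/top0.png");S=cv2.imread("pics/side0.png")
for n,im,roi in(("top",T,(325,180,440,260)),("side",S,(240,245,390,370))):
    b,m=blobs(im,(10,95,165),(22,140,255),20,roi)
    for a,r in b: print(n,a,np.round(r[0],1),np.round(r[1],1),round(r[2]),ray(n,r[0],20).round(1))
b,m=blobs(T,(17,145,120),(24,200,255),20,(200,220,270,270))
for a,r in b: print("pad",a,np.round(r,1) if 0 else r,[ray("top",p,34).round(1)[:2].tolist() for p in cv2.boxPoints(r)])
E
```

```text
nearL [402.2 387.3  32. ]
nearR [399.4  68.   32. ]
tubeFarL [586.6 379.9  54. ]
tubeFarR [586.4 220.5  54. ]
bolt [567.6 185.8  78. ]
hole2 [565.7 251.3  54. ]
cap [564.7 342.3  83. ]
gripend [667.4 235.3  79. ]
gripin [618.9 214.4  79. ]
ewTopfar [535.2 160.7  42. ]
ewnear [408.4 164.8  42. ]
padlockc [461.4 256.8  34. ]
cap tri [566.48440643 341.57119168  87.00849533] bolt tri [568.57212133 186.16798116  73.52068262]
pad side [461.40721457 252.75854327  34.        ]
top 118.5 [345.8 245.3] [19.2  7.4] 84 [ 463.6 -112.5   20. ]
top 118.0 [413.8 240.4] [19.3  7.5] 87 [ 469.5 -331.    20. ]
top 109.5 [376.5 202. ] [18.  7.] 90 [ 600.6 -222.8   20. ]
top 112.0 [342.5 201.3] [ 7.2 18.8] 8 [ 607.8 -112.3   20. ]
top 201.5 [409.5 196.8] [25.  24.3] 82 [ 613.1 -332.3   20. ]
pad 176.5 ((229.3513641357422, 250.8918914794922), (15.124707221984863, 13.480716705322266), 9.462321281433105) [[444.7, 284.8], [486.4, 277.2], [476.4, 230.2], [434.8, 238.1]]
```

Run:
```python
from h import *
T=cv2.imread("pics/top0.png");S=cv2.imread("pics/side0.png")
# tray edges: strongest saturation step per column (wood->white)
sat=cv2.GaussianBlur(cv2.cvtColor(T,cv2.COLOR_BGR2HSV)[:,:,1].astype(np.float32),(5,1),0)
def edge(cols,r0,r1,z,sign):
    P=[]
    for c in cols:
        d=sign*np.diff(sat[r0:r1,c]);k=int(d.argmax())
        if 0<k<len(d)-1: k=k+0.5*(d[k-1]-d[k+1])/(d[k-1]-2*d[k]+d[k+1]+1e-9)
        P.append(ray("top",(c,r0+k+.5),z)[:2])
    P=np.array(P);A=np.c_[P[:,1],np.ones(len(P))]
    for _ in range(4):
        w=np.linalg.lstsq(A,P[:,0],rcond=None)[0];e=abs(A@w-P[:,0]);g=e<max(1.5*np.median(e),.6);A,P=A[g],P[g]
    return "yaw %.4f  x at y=228: %.1f n%d med %.2f"%(-np.arctan(w[0]),w@[228,1],len(P),np.median(e))
print("tube far",edge(range(192,240),205,220,54,-1))
print("near wall",edge(range(192,288),262,280,32,1))
print("board far right",edge(range(264,286),200,215,12,-1))
for n,im,roi in(("top",T,(325,185,440,260)),("side",S,(240,245,390,370))):
    h=cv2.cvtColor(im,cv2.COLOR_BGR2HSV)
    if n=="side":print(h[270,265],h[265,325],h[348,283],h[271,268])
    b,m=blobs(im,(12,90,150),(24,165,255),40,roi)
    for a,r in b:
        bx=cv2.boxPoints(r);print(n,a,np.round(r[0],1),np.round(r[1],1),ray(n,r[0],18).round(1)[:2])
# bright steel blades in top
b,m=blobs(T,(0,0,120),(179,70,255),8,(325,175,440,240))
for a,r in b: print("blade",a,np.round(r[0],1),ray("top",r[0],10).round(1)[:2])
for n,p,z in[("dish",(204,173),32),("batt",(294,150),85),("tape",(263,155),60),("torchend",(352,170),30),("wallet",(363,275),18)]: print(n,ray("top",p,z).round(0))
b,m=blobs(S,(10,60,60),(20,255,255),300,(320,315,390,370))
for a,r in b: print("mat side",a,r)
```

```text
tube far yaw 0.0021  x at y=228: 589.4 n48 med 0.20
near wall yaw 0.0022  x at y=228: 394.4 n91 med 0.28
board far right yaw -0.0063  x at y=228: 599.2 n22 med 0.15
top 637.5 [382. 252.] [ 14. 114.] [ 437.2 -226.4]
top 40.5 [383.5 246.7] [ 2.8 37.3] [ 453.9 -232.8]
top 135.0 [346. 245.] [20.  8.] [ 464.7 -113.4]
top 135.5 [414.  240.5] [19.  8.] [ 469.5 -332.3]
top 155.5 [375.2 236. ] [53.5  8.7] [ 489.5 -209.2]
top 128.5 [377. 225.] [ 6. 56.] [ 525.  -218.2]
top 190.5 [425.4 219.8] [13.6 27.9] [ 535.1 -376.3]
top 125.5 [376.5 202. ] [18.  7.] [ 601.  -223.3]
top 129.0 [342.6 201.3] [ 8.1 19.1] [ 608.2 -113. ]
top 695.5 [417.5 197.5] [25. 43.] [ 610.1 -358.7]
[ 16 148 201] [ 15 157 114] [ 16 146 202] [ 16 153 157]
side 273.0 [282.2 345. ] [10.  31.1] [ 470.6 -334.8]
side 1279.0 [351.7 343.6] [37.2 42.8] [ 614.4 -352.2]
side 211.5 [332.6 296.7] [ 8.6 28.9] [ 599.5 -226.2]
side 174.0 [268.3 267.2] [ 7.7 27.4] [ 464.8 -116.2]
side 168.0 [327.  260.5] [ 7. 26.] [ 608.4 -115.8]
blade 51.5 [342.6 227.2] [ 524.1 -108. ]
blade 50.0 [410.5 222.2] [ 530.5 -329.8]
blade 50.0 [375.  185.5] [ 658.8 -225.1]
blade 45.0 [344.  184.5] [ 666.8 -122.8]
dish [720. 336.  32.]
batt [767.  40.  85.]
tape [764. 140.  60.]
torchend [ 710. -149.   30.]
wallet [ 368. -160.   18.]
mat side 3713.5 ((354.5, 342.0), (54.0, 69.0), 90.0)
```

Everything measured agrees with the sizes given: tray origin about (510.5, 228) with yaw about 0, and padlock body about (461, 256.5) with yaw -0.18. I'm moving to above the padlock.

send_rows(
  commands=[
    [[85, 25, -42, -10, 0.028], [85, 25, -42, -10, 0.028], [85, 25, -42, -10, 0.028], [85, 25, -42, -10, 0.028], [85, 25, -42, -10, 0.028], [85, 25, -42, -10, 0.028], [85, 25, -42, -10, 0.028], [85, 28, -45, -10, 0.028], [85, 0, 0, -20, 0], [85, 0, 0, 0, 0], [85, 0, 0, 0, 0]],
  ],
  newtons=50,
)

```text
time: 1.48
position: [460.4, 258.9, 131.6]
tool_rot: [-3.141, -0.001, 1.389]
wrist_force: [0.4, -0.1, -0.3]
grip_width: 0.995
```

send_rows(
  commands=[
    [[78, 1, -2, -30, 0], [78, 0, 0, -35, 0], [78, 0, 0, -30, 0], [78, 0, 0, -12, 0], [78, 0, 0, -8, 0], [78, 0, 0, 0, 0], [30, 0, 0, 0, 0], [30, 0, 0, 0, 0], [30, 0, 0, 0, 0], [30, 0, 0, 0, 0], [30, 0, 0, 0, 0], [30, 0, 0, 0, 0]],
  ],
  newtons=50,
)

```text
time: 2.98
position: [462.4, 256.2, 17.6]
tool_rot: [3.14, -0.002, 1.387]
wrist_force: [-0.9, -0.3, 5.3]
grip_width: 0.568
```

send_rows(
  commands=[
    [[30, 0, 0, 20, 0], [30, 0, 0, 50, 0], [30, 0, 0, 50, 0], [30, 6, -20, 0, 0], [30, 11, -40, 0, 0], [30, 12, -45, 0, 0], [30, 12, -45, 0, 0], [30, 12, -45, 0, 0], [30, 12, -45, 0, 0], [30, 12, -45, 0, 0], [30, 12, -45, 0, 0], [30, 12, -45, 0, 0], [30, 12, -45, 0, 0], [30, 12, -45, 0, 0], [30, 12, -45, 0, 0], [30, 12, -45, 0, 0], [30, 8, -45, 0, 0], [30, 0, 0, 0, 0], [30, 0, 0, 0, 0]],
  ],
  newtons=60,
)

```text
time: 5.35
position: [618.0, -343.3, 135.4]
tool_rot: [-3.14, -0.002, 1.387]
wrist_force: [0.9, 0.2, -1.5]
grip_width: 0.57
```

Run:
```python
from h import *
t=cam("top");s=cam("side")
cv2.imwrite("pics/mat1.png",np.hstack([cv2.resize(crop(t,330,120,480,260,3),(400,373)),cv2.resize(crop(s,240,220,390,360,3),(400,373))]))
print(bot.read_state()['position'],bot.read_state()['joints'].round(2),bot.read_state()['grip_width'])
```

```text
[ 618.96136048 -341.86772716  136.02701328] [ 0.53  0.8  -0.11  1.34  0.09  1.01  1.79] 0.5656793770598071
```

View pics/mat1.png

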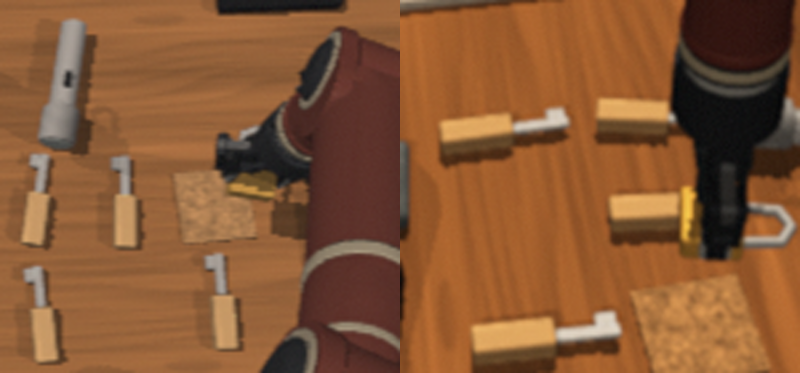

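The padlock is held with its shackle pointing +x, above the mat. Lowering it now.

send_rows(
  commands=[
    [[30, 0, 0, -40, 0], [30, 0, 0, -40, 0], [30, 0, 0, -30, 0], [30, 0, 0, -10, 0], [30, 0, 0, -5, 0], [30, 0, 0, 0, 0], [65, 0, 0, 0, 0], [65, 0, 0, 0, 0], [65, 0, 0, 0, 0], [65, 0, 0, 30, 0], [70, 0, 0, 50, 0], [70, 0, 0, 40, 0], [70, 0, 0, 40, 0], [70, 0, 0, 0, 0]],
  ],
)

```text
time: 7.2
position: [621.2, -345.6, 176.5]
tool_rot: [3.132, 0.003, 1.387]
wrist_force: [0.1, -0.3, 0.6]
grip_width: 0.821
```

send_rows(
  commands=[
    [[50, -3, 43, 0, 0.011], [50, -3, 43, 0, 0.011], [50, -3, 43, 0, 0.011], [50, -3, 43, 0, 0.011], [50, -3, 43, 0, 0.011], [50, -3, 43, 0, 0.011], [50, -3, 43, 0, 0.011], [50, -3, 43, 0, 0.011], [50, -3, 43, 0, 0.011], [50, -3, 43, 0, 0.011], [50, -3, 43, 0, 0.012], [50, -3, 43, 0, 0.012], [50, -3, 43, 0, 0.012], [50, -4, 43, 0, 0.012], [50, -5, 43, 0, 0.012], [50, -5, 42, -20, 0.014], [50, 0, 0, -30, 0], [50, 0, 0, 0, 0], [50, 0, 0, 0, 0]],
  ],
)

```text
time: 9.57
position: [566.6, 341.7, 121.8]
tool_rot: [3.141, 0.0, 1.569]
wrist_force: [-0.1, 0.3, 1.2]
grip_width: 0.588
```

Run:
```python
from h import *
t=cam("top");s=cam("side")
cv2.imwrite("pics/cap1.png",np.hstack([cv2.resize(crop(t,370,160,460,260,4),(360,400)),cv2.resize(crop(s,230,90,330,190,4),(400,400))]))
st=bot.read_state();print(st['position'].round(1),st['tool_rot'].round(3),st['grip_width'])
for n,im,roi in(("top",t,(390,180,430,215)),("side",s,(320,320,390,370))):
    b,m=blobs(im,(17,145,120),(24,220,255),20,roi)
    for a,r in b: print(n,a,np.round(r[0],1),ray(n,r[0],24).round(1))
```

```text
[567.  342.1 122.7] [ 3.139e+00 -1.000e-03  1.569e+00] 0.5898271313199251
top 186.0 [412.6 195. ] [ 617.8 -341.5   24. ]
side 411.5 [352.5 339.5] [ 616.9 -346.7   24. ]
```

View pics/cap1.png

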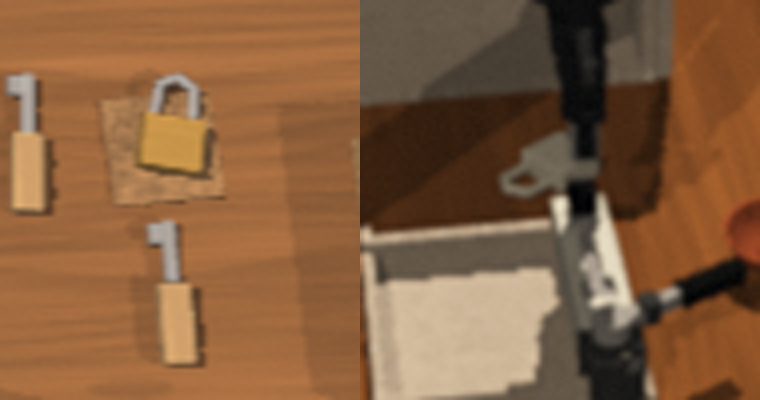

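The padlock lies on the mat about 9 mm off centre. Next I pinch the cap.

send_rows(
  commands=[
    [[50, 0.5, 0, -30, 0], [50, 0, 0, -18, 0], [50, 0, 0, -10, 0], [50, 0, 0, 0, 0], [15, 0, 0, 0, 0], [15, 0, 0, 0, 0], [15, 0, 0, 0, 0], [15, 0, 0, 0, 0], [15, 0, 0, 0, 0]],
  ],
  newtons=60,
)

```text
time: 10.8
position: [566.8, 343.2, 63.9]
tool_rot: [3.14, -0.001, 1.571]
wrist_force: [1.3, 2.0, 2.7]
grip_width: 0.246
```

send_rows(
  commands=[
    [[15, 0, 0, -4, 0], [15, 0, 0, -4, 0], [15, 0, 0, 0, 0], [15, 0, 0, 0, 0]],
  ],
)

```text
time: 11.3
position: [566.9, 343.2, 56.0]
tool_rot: [3.14, -0.001, 1.571]
wrist_force: [0.1, 0.6, 6.6]
grip_width: 0.24
```

send_rows(
  commands=[
    [[15, 0, -5, 0, 0], [15, 0, -5, 0, 0], [15, 0, -8, 0, 0], [15, 0, -10, 0, 0], [15, 0, -10, 0, 0], [15, 0, -10, 0, 0], [15, 0, -10, 0, 0], [15, 0, -10, 0, 0], [15, 0, -10, 0, 0], [15, 0, 0, 0, 0], [15, 0, 0, 0, 0]],
  ],
)

```text
time: 12.68
position: [567.0, 264.1, 56.0]
tool_rot: [3.14, 0.001, 1.571]
wrist_force: [-0.7, -0.5, 7.6]
grip_width: 0.24
```

send_rows(
  commands=[
    [[34, 0, 0, 0, 0], [34, 0, 0, 0, 0], [34, 0, 0, 2, 0], [34, 0, -6, 0, 0], [34, 0, -4, 0, 0], [34, 0, -2, 0, 0], [34, 0, 0, 0, 0], [34, 0, 0, 0, 0]],
  ],
)

```text
time: 13.68
position: [566.0, 256.8, 57.2]
tool_rot: [3.14, -0.006, 1.573]
wrist_force: [0.6, 6.1, -3.8]
grip_width: 0.398
```

Run:
```python
from h import *
t=cam("top");s=cam("side")
cv2.imwrite("pics/cap2.png",cv2.resize(crop(s,230,110,330,210,4),(400,400)))
```

send_rows(
  commands=[
    [[34, 0, -2, 0, 0], [34, 0, -1, 0, 0], [34, 0, -1, 0, 0], [34, 0, 0, 0, 0]],
  ],
)

```text
time: 14.28
position: [566.2, 250.0, 57.7]
tool_rot: [3.141, -0.002, 1.572]
wrist_force: [-0.2, 0.9, 1.2]
grip_width: 0.402
```

send_rows(
  commands=[
    [[34, 0, -1, 0, 0], [34, 0, -1, 0, 0], [34, 0, -1, 0, 0], [34, 0, 0, 0, 0]],
  ],
)

```text
time: 14.78
position: [566.3, 246.1, 57.4]
tool_rot: [3.141, -0.001, 1.571]
wrist_force: [-1.0, 3.7, 1.6]
grip_width: 0.401
```

Run:
```python
from h import *
t=cam("top");s=cam("side")
cv2.imwrite("pics/cap3.png",np.hstack([cv2.resize(crop(s,230,110,330,210,4),(400,400)),cv2.resize(crop(t,190,170,290,270,4),(400,400))]))
```

```text
(no output)
```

View pics/cap3.png

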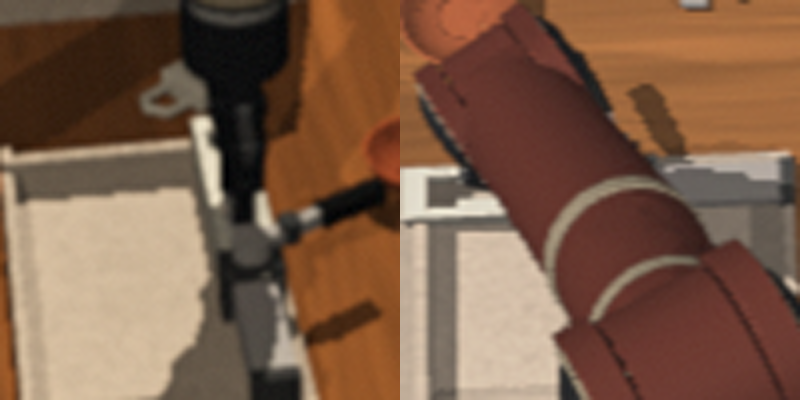

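send_rows(
  commands=[
    [[34, 0, -1, 0, 0], [34, 0, -1, 0, 0], [34, 0, 0, 0, 0], [34, 0, 0, 0, 0]],
  ],
)

```text
time: 15.38
position: [566.3, 245.9, 57.4]
tool_rot: [3.141, -0.003, 1.572]
wrist_force: [0.1, 6.2, 0.7]
grip_width: 0.396
```

send_rows(
  commands=[
    [[40, 0, 4, 0, 0], [40, 0, 0, 20, 0], [40, 0, 0, 50, 0], [20, 15, 10, 20, 0], [0, 30, 15, 0, 0], [0, 35, 20, 0, 0], [0, 0, 0, 0, 0], [0, 0, 0, 0, 0]],
  ],
)

```text
time: 16.38
position: [645.6, 290.6, 146.3]
tool_rot: [-3.139, 0.003, 1.57]
wrist_force: [-0.1, 0.1, 0.3]
grip_width: -0.002
```

Run:
```python
from h import *
t=cam("top");s=cam("side")
cv2.imwrite("pics/cap4.png",np.hstack([cv2.resize(crop(s,230,110,330,210,4),(400,400)),cv2.resize(crop(t,190,170,290,270,4),(400,400))]))
```

```text
(no output)
```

View pics/cap4.png

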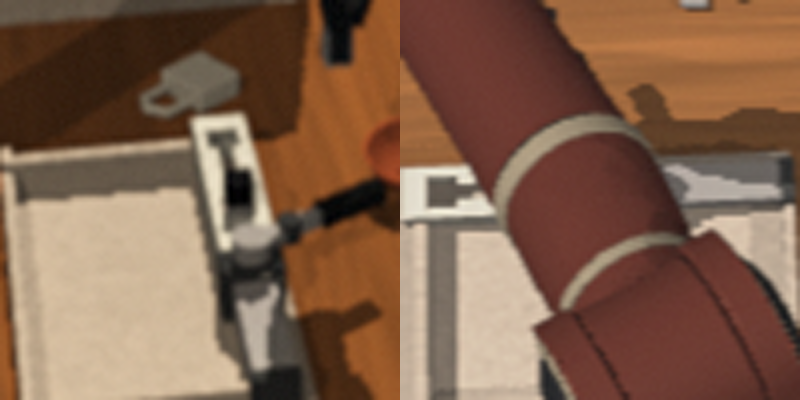

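Run:
```python
from h import *
for z in(83,78,54,63):print(z,[(4*(proj("side",(568.5+dx,252,z))-[230,110])).round(1).tolist() for dx in(0,-11,11)])
s=bot.camera("side")[145:168,280:302]; print(s.max(2)[:, ::2])
```

```text
83 [[238.4, 172.5], [223.2, 173.9], [253.4, 171.1]]
78 [[238.5, 178.1], [223.4, 179.5], [253.5, 176.7]]
54 [[238.9, 204.9], [224.0, 206.4], [253.8, 203.5]]
63 [[238.7, 195.0], [223.8, 196.4], [253.7, 193.6]]
[[223 114  77  97 113 201 186 103 104 120 147]
 [222 156 105  99 151 218 206 128 128 137 150]
 [216 207 159  88 173 228 212 139 132 134 148]
 [201 228 185  81 173 228 220 148 129 130 147]
 [192 229 196  78 153 231 226 157 130 131 144]
 [187 231 203  79 131 226 228 170 129 132 141]
 [176 231 211  83 105 188 202 181 129 131 139]
 [160 229 221  82  60 105 143 190 131 134 138]
 [141 229 229  76  23  34  89 195 132 133 138]
 [128 228 229  74  19  18  64 194 135 134 137]
 [111 227 228  76  21  21  48 183 139 134 135]
 [101 224 228  72  17  13  36 171 146 134 137]
 [ 94 208 228  73  12   7  33 174 154 134 136]
 [ 87 197 228  77   4   7  34 179 166 131 136]
 [ 83 190 224  74   2   5  32 181 177 131 137]
 [ 83 178 220  81   7  10  36 183 189 130 137]
 [ 84 160 223 105  33  37  51 190 202 132 137]
 [ 86 144 229 121  61  63  67 194 217 134 124]
 [ 91 130 230 118  78  79  81 202 224 132  91]
 [105 116 228 115  90  95 108 216 227 135  66]
 [111 100 225 120 101 118 137 218 222 147  58]
 [113  90 207 118 117 154 164 197 204 167  65]
 [120  87 193 141 143 175 176 179 183 176  77]]
```

send_rows(
  commands=[
    [[0, 0, 0, -40, 0], [0, 0, 0, -40, 0], [0, 0, 0, -4, 0], [0, 0, 0, 0, 0], [0, 0, 0, 0, 0]],
  ],
)

```text
time: 17.15
position: [647.7, 293.4, 65.8]
tool_rot: [3.138, -0.002, 1.571]
wrist_force: [0.4, -0.1, -0.3]
grip_width: -0.001
```

send_rows(
  commands=[
    [[0, -3, -20, -3, 0], [0, 0, -15, 0, 0], [0, 0, -7, 0, 0], [0, 0, -7, 0, 0], [0, 0, -7, 0, 0], [0, 0, -7, 0, 0], [0, 0, -7, 0, 0], [0, 0, -7, 0, 0], [0, 0, 0, 0, 0]],
  ],
)

```text
time: 18.27
position: [643.3, 213.5, 60.1]
tool_rot: [-3.141, 0.003, 1.569]
wrist_force: [0.2, 0.8, -0.1]
grip_width: 0.005
```

send_rows(
  commands=[
    [[0, 0, -4, 0, 0], [0, 0, -4, 0, 0], [0, 0, -4, 0, 0], [0, 0, 0, 0, 0]],
  ],
)

```text
time: 18.77
position: [643.5, 202.9, 60.2]
tool_rot: [3.141, 0.001, 1.57]
wrist_force: [1.6, 1.6, -0.2]
grip_width: 0.001
```

send_rows(
  commands=[
    [[0, 0, -4, 0, 0], [0, 0, -3, 0, 0], [0, 0, 0, 0, 0]],
  ],
)

```text
time: 19.15
position: [643.4, 198.3, 60.5]
tool_rot: [3.141, -0.003, 1.572]
wrist_force: [3.0, 5.3, -2.0]
grip_width: -0.001
```

send_rows(
  commands=[
    [[0, 0, -3, 0, 0], [0, 0, -3, 0, 0], [0, 0, 0, 0, 0]],
  ],
)

```text
time: 19.52
position: [643.3, 197.6, 60.8]
tool_rot: [3.139, -0.01, 1.574]
wrist_force: [3.1, 11.0, -2.5]
grip_width: 0.002
```

send_rows(
  commands=[
    [[0, 0, -3, 0, 0], [0, 0, -3, 0, 0], [0, 0, -3, 0, 0], [0, 0, 0, 0, 0]],
  ],
)

```text
time: 20.02
position: [643.3, 193.1, 61.1]
tool_rot: [3.138, -0.016, 1.576]
wrist_force: [3.9, 14.9, -3.1]
grip_width: 0.004
```

send_rows(
  commands=[
    [[0, 0, -3, 0, 0], [0, 0, -3, 0, 0], [0, 0, -3, 0, 0], [0, 0, 0, 0, 0]],
  ],
)

```text
time: 20.52
position: [642.2, 184.3, 60.9]
tool_rot: [3.14, -0.016, 1.577]
wrist_force: [1.9, 14.8, -3.7]
grip_width: -0.002
```

send_rows(
  commands=[
    [[0, 0, 6, 0, 0], [0, 0, 20, 0, 0], [0, 0, 0, 50, 0], [0, 0, 0, 50, 0], [30, -17, -33, 10, 0], [60, -20, -35, 0, 0], [60, -20, -40, 0, 0], [60, -20, -40, 0, 0], [60, -20, -40, 0, 0], [60, -20, -40, 0, 0], [60, -20, -40, 0, 0], [60, -20, -40, 0, 0], [60, -20, -22, 0, 0], [60, 0, 0, 0, 0], [60, 0, 0, 0, 0]],
  ],
)

```text
time: 22.4
position: [466.0, -130.9, 170.3]
tool_rot: [-3.14, -0.0, 1.571]
wrist_force: [-0.2, -0.1, 0.2]
grip_width: 0.7
```

Run:
```python
from h import *
t=cam("top");s=cam("side")
cv2.imwrite("pics/top5.png",t);cv2.imwrite("pics/side5.png",s)
a=cv2.resize(crop(t,180,165,300,280,3),(400,383));b=cv2.resize(crop(s,220,110,345,230,3),(400,384))[:383]
cv2.imwrite("pics/v5.png",np.hstack([a,b]))
```

```text
(no output)
```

View pics/v5.png

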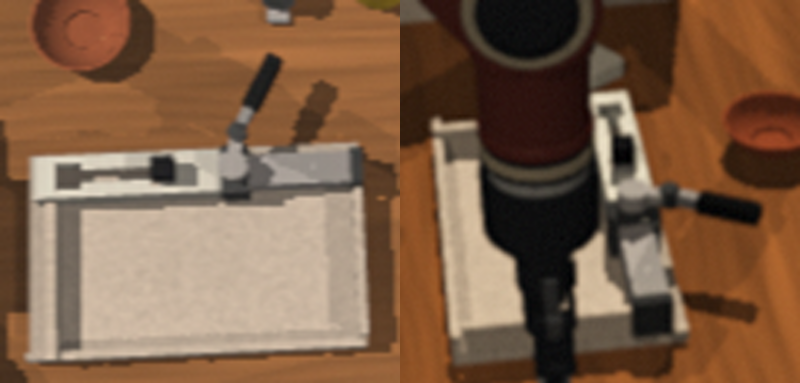

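View pics/top5.png

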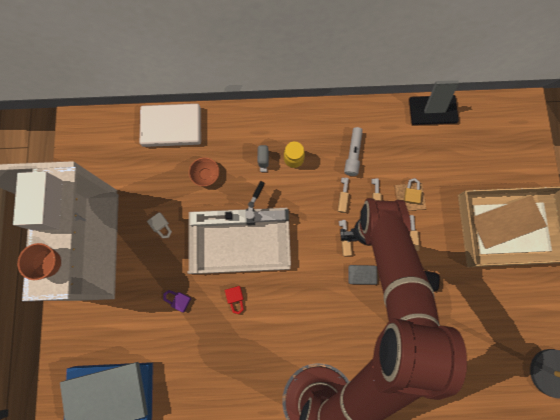

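The top view shows the tray wide, the handle bent and four keys. Next I measure the key poses from world-projected fob contours.

```bash
cat >> h.py <<'E'
def keys(n,im,zt=20):
    h=cv2.cvtColor(im,cv2.COLOR_BGR2HSV)
    m=cv2.inRange(h,(11,85,170),(22,142 if n=="top" else 160,255))
    out=[]
    cs,_=cv2.findContours(m,cv2.RETR_EXTERNAL,cv2.CHAIN_APPROX_NONE)
    for c in cs:
        if cv2.contourArea(c)<60: continue
        w=np.array([ray(n,p[0],zt)[:2] for p in c],np.float32)
        (cx,cy),_,_=r=cv2.minAreaRect(w)
        b=cv2.boxPoints(r);e=[b[1]-b[0],b[2]-b[1]];L=[np.linalg.norm(x) for x in e]
        k=int(np.argmax(L));v=e[k]*np.sign(e[k][0])
        if 50<max(L)<90 and 17<min(L)<45: out.append((round(cx,1),round(cy,1),round(float(np.arctan2(v[1],v[0])),3),round(max(L)),round(min(L))))
    return out
E
python3 - <<'E'
from h import *
for n in("top","side"):
    for k in("0","5"):
        print(n,k,keys(n,cv2.imread(f"pics/{n}{k}.png")))
E
```

```text
top 0 [(463.5, -112.5, 0.024, 61, 23), (469.5, -331.1, -0.028, 61, 22), (600.7, -221.2, -0.089, 61, 20), (608.1, -113.2, -0.231, 63, 22)]
top 5 [(493.3, -782.9, 0.011, 80, 34), (608.0, -112.5, -0.208, 63, 23)]
side 0 [(470.9, -335.6, -0.018, 64, 23), (599.9, -228.6, -0.147, 63, 23), (465.2, -117.7, 0.018, 64, 23), (607.7, -117.8, -0.24, 63, 22)]
side 5 [(600.0, -228.6, -0.147, 64, 23), (465.0, -118.0, 0.018, 64, 23), (607.7, -117.5, -0.15, 63, 23)]
```

send_rows(
  commands=[
    [[60, -2, 16, -40, 0.02], [60, 0, 0, -50, 0], [60, 0, 0, -45, 0], [60, 0, 0, -20, 0], [60, 0, 0, -9, 0], [60, 0, 0, 0, 0], [15, 0, 0, 0, 0], [15, 0, 0, 0, 0], [15, 0, 0, 0, 0], [15, 0, 0, 0, 0], [15, 0, 0, 0, 0]],
  ],
  newtons=60,
)

```text
time: 23.88
position: [464.9, -115.5, 7.5]
tool_rot: [3.139, 0.001, 1.591]
wrist_force: [-1.1, -0.5, 6.8]
grip_width: 0.282
```

send_rows(
  commands=[
    [[15, 0, 0, 20, 0], [15, 0, 0, 50, 0], [15, 0, 0, 40, 0], [15, 0, 20, 0, 0], [15, -1, 40, 0, -0.005], [15, -1, 40, 0, -0.005], [15, -1, 40, 0, -0.005], [15, -2, 40, 0, -0.005], [15, -2, 40, 0, 0], [15, -2, 40, 0, 0], [15, -2, 40, 0, 0], [15, -2, 40, 0, 0], [15, 0, 40, 0, 0], [15, 0, 43, 0, 0], [15, 0, 0, 0, 0], [15, 0, 0, 0, 0]],
  ],
)

```text
time: 25.88
position: [451.0, 306.7, 116.3]
tool_rot: [-3.141, 0.001, 1.571]
wrist_force: [-0.4, -1.4, -0.7]
grip_width: 0.284
```

Lowering to TCP z of about 19.5 to 20, releasing, then rising. I'll look for the other keys after that.

send_rows(
  commands=[
    [[15, 1, 1, -40, 0], [15, 0, 0, -40, 0], [15, 0, 0, -12, 0], [15, 0, 0, -4, 0], [15, 0, 0, 0, 0], [42, 0, 0, 0, 0], [42, 0, 0, 0, 0], [42, 0, 0, 0, 0], [42, 0, 0, 40, 0], [42, 0, 0, 50, 0], [42, 0, 0, 50, 0], [42, 0, 0, 0, 0]],
  ],
)

```text
time: 27.38
position: [454.6, 310.5, 164.7]
tool_rot: [3.134, -0.006, 1.571]
wrist_force: [0.3, 1.1, -0.8]
grip_width: 0.498
```

Run:
```python
from h import *
t=cam("top");s=cam("side")
print(bot.read_state()['position'].round(1),bot.read_state()['joints'].round(2))
print(keys("top",t),keys("side",s));print(keys("side",s,32))
```

```text
[452.  308.5 160.5] [-0.55  0.54 -0.14  1.81  0.1   0.8   0.84]
[(469.4, -331.0, -0.045, 61, 24), (600.6, -222.8, -0.086, 61, 23), (608.2, -112.8, -0.208, 64, 24)] [(471.1, -335.8, -0.018, 64, 23), (599.9, -228.6, -0.147, 63, 23), (607.8, -117.7, -0.174, 63, 23), (452.4, 323.7, -0.157, 67, 21)]
[(470.4, -343.6, -0.018, 64, 23), (597.4, -237.8, -0.147, 63, 22), (605.3, -128.4, -0.174, 62, 23), (451.9, 307.2, -0.157, 66, 20)]
```

send_rows(
  commands=[
    [[55, 14, -38, 0, -0.018], [55, 14, -38, 0, -0.018], [55, 14, -38, 0, -0.018], [55, 14, -38, 0, -0.018], [55, 14, -38, 0, -0.018], [55, 14, -38, 0, -0.018], [55, 14, -38, 0, -0.018], [55, 14, -38, 0, -0.018], [55, 14, -38, 0, -0.018], [55, 15, -40, 0, -0.018], [55, 15, -42, 0, -0.02], [55, 0, 0, -50, 0], [55, 0, 0, -50, 0], [55, 0, 0, 0, 0]],
  ],
)

```text
time: 29.22
position: [603.1, -114.6, 54.5]
tool_rot: [-3.128, 0.001, 1.371]
wrist_force: [-0.2, -0.6, 1.5]
grip_width: 0.647
```

send_rows(
  commands=[
    [[55, 1, 0, -30, 0], [55, 0, 0, -16, 0], [55, 0, 0, -8, 0], [55, 0, 0, 0, 0], [15, 0, 0, 0, 0], [15, 0, 0, 0, 0], [15, 0, 0, 0, 0], [15, 0, 0, 0, 0], [15, 0, 0, 0, 0]],
  ],
)

```text
time: 30.35
position: [610.1, -115.5, 7.6]
tool_rot: [3.14, -0.0, 1.371]
wrist_force: [-0.9, -0.2, 5.9]
grip_width: 0.286
```

send_rows(
  commands=[
    [[15, 0, 0, 20, 0], [15, 0, 0, 50, 0], [15, 0, 0, 40, 0], [15, -14, 24, 0, 0.02], [15, -14, 34, 0, 0.02], [15, -16, 35, 0, 0.02], [15, -16, 35, 0, 0.02], [15, -16, 40, 0, 0.02], [15, -16, 40, 0, 0.02], [15, -16, 40, 0, 0.02], [15, -16, 40, 0, 0.02], [15, -16, 40, 0, 0.02], [15, -16, 40, 0, 0.02], [15, 0, 0, 0, 0], [15, 0, 0, 0, 0], [15, 0, 0, 0, 0]],
  ],
)

```text
time: 32.35
position: [454.0, 251.0, 116.5]
tool_rot: [3.141, 0.001, 1.568]
wrist_force: [-0.1, 0.5, -0.9]
grip_width: 0.284
```

send_rows(
  commands=[
    [[15, 0, 1, -40, 0], [15, 0, 0, -40, 0], [15, 0, 0, -12, 0], [15, 0, 0, -4, 0], [15, 0, 0, 0, 0], [42, 0, 0, 0, 0], [42, 0, 0, 0, 0], [42, 0, 0, 0, 0], [42, 0, 0, 40, 0], [42, 0, 0, 50, 0], [42, 0, 0, 50, 0], [42, 0, 0, 0, 0]],
  ],
)

```text
time: 33.85
position: [455.6, 255.2, 164.4]
tool_rot: [3.133, -0.005, 1.571]
wrist_force: [1.1, -0.4, -0.6]
grip_width: 0.492
```

Run:
```python
from h import *
t=cam("top");s=cam("side")
print(bot.read_state()['position'].round(1))
print(keys("top",t),keys("side",s));print(keys("side",s,32))
```

```text
[453.  253.5 160.5]
[(469.4, -331.0, -0.037, 61, 25), (587.2, -337.2, 1.527, 86, 37), (600.6, -222.8, -0.086, 61, 23)] [(471.0, -335.8, -0.018, 64, 23), (599.9, -228.6, -0.147, 63, 23), (452.9, 268.1, -0.008, 69, 22), (452.4, 323.7, -0.157, 67, 21)]
[(470.2, -343.6, -0.018, 63, 23), (597.4, -237.8, -0.147, 63, 22), (452.4, 252.3, -0.008, 68, 22), (451.9, 307.2, -0.157, 66, 20)]
```

send_rows(
  commands=[
    [[55, 11, -37, 0, -0.01], [55, 11, -37, 0, -0.01], [55, 11, -37, 0, -0.01], [55, 11, -37, 0, -0.01], [55, 11, -37, 0, -0.01], [55, 11, -37, 0, -0.01], [55, 11, -37, 0, -0.01], [55, 11, -37, 0, -0.01], [55, 11, -37, 0, -0.01], [55, 12, -37, 0, -0.01], [55, 12, -37, 0, -0.01], [55, 12, -37, 0, 0], [55, 12, -35, 0, 0], [55, 0, 0, -50, 0], [55, 0, 0, -50, 0], [55, 0, 0, 0, 0], [55, 0, 0, 0, 0]],
  ],
)

```text
time: 36.08
position: [600.9, -225.3, 60.8]
tool_rot: [3.141, 0.0, 1.461]
wrist_force: [-0.0, -1.4, 0.3]
grip_width: 0.643
```

send_rows(
  commands=[
    [[55, 0, 0, -30, 0], [55, 0, 0, -16, 0], [55, 0, 0, -8, 0], [55, 0, 0, 0, 0], [15, 0, 0, 0, 0], [15, 0, 0, 0, 0], [15, 0, 0, 0, 0], [15, 0, 0, 0, 0], [15, 0, 0, 0, 0]],
  ],
)

```text
time: 37.2
position: [601.1, -225.6, 7.5]
tool_rot: [3.14, 0.001, 1.461]
wrist_force: [-0.7, 0.3, 6.0]
grip_width: 0.282
```

send_rows(
  commands=[
    [[15, 0, 0, 20, 0], [15, 0, 0, 50, 0], [15, 0, 0, 40, 0], [15, -12, 29, 0, 0.01], [15, -13, 35, 0, 0.01], [15, -13, 40, 0, 0.01], [15, -13, 40, 0, 0.01], [15, -14, 40, 0, 0.01], [15, -14, 40, 0, 0.01], [15, -14, 40, 0, 0.01], [15, -14, 40, 0, 0.01], [15, -14, 40, 0, 0.01], [15, -14, 40, 0, 0.01], [15, -14, 40, 0, 0.01], [15, 0, 0, 0, 0], [15, 0, 0, 0, 0], [15, 0, 0, 0, 0]],
  ],
)

```text
time: 39.33
position: [451.8, 197.1, 116.5]
tool_rot: [3.141, 0.001, 1.568]
wrist_force: [-0.6, 0.3, -1.0]
grip_width: 0.284
```

send_rows(
  commands=[
    [[15, 0, 0, -40, 0], [15, 0, 0, -40, 0], [15, 0, 0, -12, 0], [15, 0, 0, -4, 0], [15, 0, 0, 0, 0], [42, 0, 0, 0, 0], [42, 0, 0, 0, 0], [42, 0, 0, 0, 0], [42, 0, 0, 40, 0], [42, 0, 0, 50, 0], [42, 0, 0, 50, 0], [42, 0, 0, 0, 0]],
  ],
)

```text
time: 40.83
position: [453.7, 199.9, 164.2]
tool_rot: [3.133, -0.004, 1.571]
wrist_force: [0.3, -0.4, -0.1]
grip_width: 0.493
```

Run:
```python
from h import *
t=cam("top");s=cam("side")
print(bot.read_state()['position'].round(1))
print(keys("top",t),keys("side",s));print(keys("side",s,32))
```

```text
[451.  198.6 160.5]
[(453.2, 313.0, -0.009, 61, 22), (469.4, -331.0, -0.037, 61, 25), (587.2, -337.2, 1.527, 86, 37)] [(471.1, -335.8, -0.016, 64, 23), (451.3, 212.2, 0.023, 68, 23), (452.9, 268.1, 0.007, 69, 22), (452.4, 323.7, -0.157, 67, 21)]
[(470.4, -343.6, -0.016, 64, 23), (450.8, 197.1, 0.023, 67, 23), (452.4, 252.3, 0.007, 68, 22), (451.9, 307.2, -0.157, 66, 20)]
```

send_rows(
  commands=[
    [[55, 1, -38, 0, -0.005], [55, 1, -38, 0, -0.005], [55, 1, -38, 0, -0.005], [55, 1, -38, 0, -0.005], [55, 1, -38, 0, -0.005], [55, 1, -38, 0, 0], [55, 1, -38, 0, 0], [55, 1, -38, 0, 0], [55, 1, -38, 0, 0], [55, 2, -38, 0, 0], [55, 2, -38, 0, 0], [55, 2, -38, 0, 0], [55, 2, -38, 0, 0], [55, 2, -38, 0, 0], [55, 0, 0, -50, 0], [55, 0, 0, -50, 0], [55, 0, 0, 0, 0], [55, 0, 0, 0, 0]],
  ],
)

```text
time: 43.18
position: [470.7, -333.4, 60.7]
tool_rot: [3.141, 0.0, 1.546]
wrist_force: [-0.1, -0.3, 0.6]
grip_width: 0.646
```

send_rows(
  commands=[
    [[55, 0, 0, -30, 0], [55, 0, 0, -16, 0], [55, 0, 0, -8, 0], [55, 0, 0, 0, 0], [15, 0, 0, 0, 0], [15, 0, 0, 0, 0], [15, 0, 0, 0, 0], [15, 0, 0, 0, 0], [15, 0, 0, 0, 0]],
  ],
)

```text
time: 44.3
position: [470.9, -333.7, 7.4]
tool_rot: [3.14, 0.001, 1.546]
wrist_force: [-1.3, -0.2, 5.4]
grip_width: 0.291
```

send_rows(
  commands=[
    [[15, 0, 0, 20, 0], [15, 0, 0, 50, 0], [15, 0, 0, 40, 0], [15, 0, 36, 0, 0.005], [15, -1, 40, 0, 0.005], [15, -1, 40, 0, 0.005], [15, -1, 40, 0, 0.005], [15, -2, 40, 0, 0.005], [15, -2, 40, 0, 0], [15, -2, 40, 0, 0], [15, -2, 40, 0, 0], [15, -2, 40, 0, 0], [15, -2, 40, 0, 0], [15, -2, 40, 0, 0], [15, -2, 40, 0, 0], [15, 0, 0, 0, 0], [15, 0, 0, 0, 0], [15, 0, 0, 0, 0]],
  ],
)

```text
time: 46.55
position: [451.3, 141.0, 116.2]
tool_rot: [-3.141, 0.001, 1.568]
wrist_force: [-0.1, -0.6, -1.2]
grip_width: 0.284
```

send_rows(
  commands=[
    [[15, 0, 1, -40, 0], [15, 0, 0, -40, 0], [15, 0, 0, -12, 0], [15, 0, 0, -4, 0], [15, 0, 0, 0, 0], [42, 0, 0, 0, 0], [42, 0, 0, 0, 0], [42, 0, 0, 0, 0], [42, 0, 0, 40, 0], [42, 0, 0, 50, 0], [42, 0, 0, 50, 0], [42, 0, -30, 40, 0], [42, 0, -40, 40, 0], [42, 0, -40, 40, 0], [42, 0, -40, 0, 0], [42, 0, -40, 0, 0], [42, 0, -40, 0, 0], [42, 0, -40, 0, 0], [42, 0, 0, 0, 0], [42, 0, 0, 0, 0]],
  ],
)

```text
time: 49.05
position: [451.0, -125.5, 280.2]
tool_rot: [-3.141, -0.001, 1.572]
wrist_force: [-0.1, 0.8, 0.6]
grip_width: 0.494
```

Run:
```python
from h import *
t=cam("top");s=cam("side")
print(bot.read_state()['position'].round(1))
print(keys("top",t,32));print(keys("side",s,32))
cv2.imwrite("pics/top6.png",t)
a=cv2.resize(crop(t,180,165,300,280,3),(400,383));b=cv2.resize(crop(s,220,110,345,230,3),(400,384))[:383]
cv2.imwrite("pics/v6.png",np.hstack([a,b]))
for z in(83,75): print(z,[((proj("side",(568.5,y,z))-[220,110])*3.2).round(1).tolist() for y in(241,252,263)])
```

```text
[ 451.3 -124.8  280.2]
[(452.6, 257.5, -0.02, 60, 22), (453.4, 311.0, -0.009, 64, 22), (451.4, 201.9, 0.037, 64, 23), (452.5, 147.2, -0.037, 63, 22), (491.7, -775.2, 0.011, 79, 34)]
[(451.6, 142.3, 0.038, 66, 23)]
83 [[224.4, 145.0], [222.7, 138.0], [221.0, 131.0]]
75 [[224.5, 152.3], [222.8, 145.2], [221.1, 138.2]]
```

View pics/v6.png

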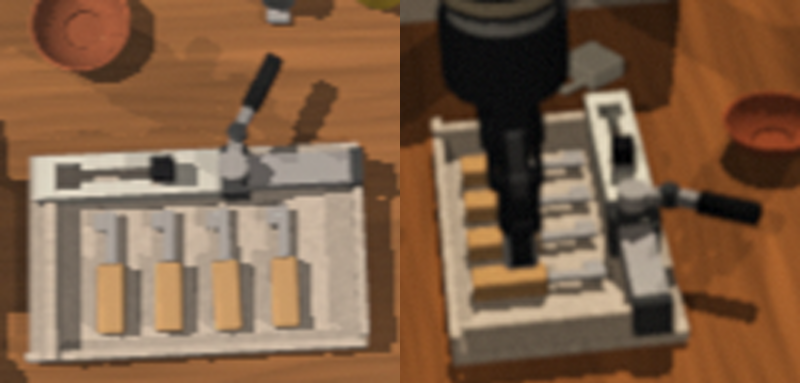

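View pics/top6.png

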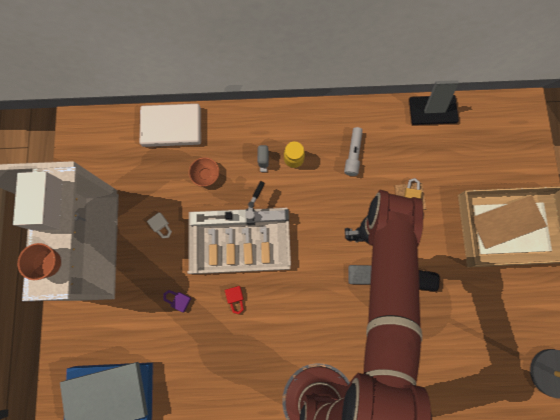

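The four keys lie flat side by side in the tray, and the padlock is on the mat. One check remains: the button's height, comparing the cap in the side view at the start (known up) with now.

Run:
```python
from h import *
S0=cv2.imread("pics/side0.png");S=cam("side");T0=cv2.imread("pics/top0.png");T=cam("top")
def dark(im,x0,y0,x1,y1):
    g=cv2.resize(im[y0:y1,x0:x1].max(2),None,fx=4,fy=4,interpolation=cv2.INTER_CUBIC)
    m=(g<45).astype(np.uint8);n,l,st,c=cv2.connectedComponentsWithStats(m);k=1+st[1:,4].argmax();x,y,w,h,a=st[k]
    return [x0+x/4,y0+y/4,x0+(x+w)/4,y0+(y+h)/4],[x0+c[k][0]/4,y0+c[k][1]/4]
for nm,t,s,Y in(("start",dark(T0,190,205,212,225),dark(S0,274,125,298,150),342),("now",dark(T,220,205,238,225),dark(S,278,145,302,165),252)):
    print(nm,"top",t,"side",s,"tri",tri(t[1],s[1]).round(1))
    for z in(73,65):print("  side predicted centre z",z,proj("side",(568.5,Y,z)).round(2),"top",proj("top",(568.5,Y,z)).round(2))
```

```text
start top ([np.float64(196.5), np.float64(213.75), np.float64(203.0), np.float64(220.75)], [np.float64(199.48166926677067), np.float64(217.11232449297972)]) side ([np.float64(281.75), np.float64(135.0), np.float64(289.0), np.float64(144.5)], [np.float64(285.4342105263158), np.float64(139.30949656750573)]) tri [567.2 344.4  69.1]
  side predicted centre z 73 [285.55 138.74] top [199.99 216.07]
  side predicted centre z 65 [285.6  140.94] top [200.48 216.55]
now top ([np.float64(225.5), np.float64(212.5), np.float64(232.0), np.float64(219.25)], [np.float64(228.79716193656094), np.float64(215.95367278797997)]) side ([np.float64(286.75), np.float64(152.25), np.float64(292.75), np.float64(162.0)], [np.float64(289.5003090234858), np.float64(157.29820766378245)]) tri [567.2 253.3  67. ]
  side predicted centre z 73 [289.64 155.94] top [228.94 214.81]
  side predicted centre z 65 [289.67 158.18] top [229.26 215.31]
```

The camera says slide 91 mm and the button 2 ± 1.5 mm lower than at the start, which is ambiguous. A light touch on the cap from above will settle it: the top is at 83 if up, 78 or lower if not.

send_rows(
  commands=[
    [[0, 12, 37, 0, 0], [0, 12, 38, 0, 0], [0, 12, 38, 0, 0], [0, 12, 38, 0, 0], [0, 12, 38, 0, 0], [0, 12, 38, 0, 0], [0, 12, 38, 0, 0], [0, 12, 38, 0, 0], [0, 12, 38, 0, 0], [0, 9, 37, 0, 0], [0, 0, 0, -40, 0], [0, 0, 0, -50, 0], [0, 0, 0, -50, 0], [0, 0, 0, -40, 0], [0, 0, 0, -8, 0], [0, 0, 0, 0, 0], [0, 0, 0, 0, 0]],
  ],
)

```text
time: 51.38
position: [569.7, 252.6, 94.5]
tool_rot: [3.138, -0.002, 1.571]
wrist_force: [0.3, 0.3, -0.2]
grip_width: 0.004
```

send_rows(
  commands=[
    [[0, 0, 0, -4, 0], [0, 0, 0, -3, 0], [0, 0, 0, 0, 0], [0, 0, 0, 0, 0], [0, 0, 0, 0, 0]],
  ],
)

```text
time: 52.0
position: [568.3, 251.7, 85.4]
tool_rot: [3.141, -0.0, 1.571]
wrist_force: [0.2, -0.5, 0.2]
grip_width: 0.001
```

send_rows(
  commands=[
    [[0, 0, 0, -2, 0], [0, 0, 0, -1, 0], [0, 0, 0, 0, 0], [0, 0, 0, 0, 0], [0, 0, 0, 0, 0]],
  ],
)

```text
time: 52.62
position: [568.4, 251.7, 82.6]
tool_rot: [3.141, -0.0, 1.571]
wrist_force: [-0.1, -1.6, 3.6]
grip_width: -0.0
```

send_rows(
  commands=[
    [[0, 0, 0, -1, 0], [0, 0, 0, -1, 0], [0, 0, 0, 0, 0], [0, 0, 0, 0, 0], [0, 0, 0, 0, 0]],
  ],
)

```text
time: 53.25
position: [568.4, 251.7, 80.3]
tool_rot: [3.141, -0.0, 1.571]
wrist_force: [-0.5, -0.2, 3.9]
grip_width: 0.001
```

I felt contact at z 82.6 with 3.6 N, so the button is up. Retreating now.

send_rows(
  commands=[
    [[0, 0, 0, 5, 0], [0, 0, 0, 40, 0], [0, 0, 0, 50, 0], [0, 0, 0, 50, 0], [0, -10, -35, 30, 0], [0, -12, -38, 0, 0], [0, -12, -38, 0, 0], [0, -12, -38, 0, 0], [0, -12, -38, 0, 0], [0, -12, -38, 0, 0], [0, -12, -38, 0, 0], [0, -12, -38, 0, 0], [0, 0, 0, 0, 0], [0, 0, 0, 0, 0], [0, 0, 0, 0, 0], [0, 0, 0, 0, 0]],
  ],
)

```text
time: 55.25
position: [474.5, -48.2, 255.2]
tool_rot: [-3.141, -0.0, 1.573]
wrist_force: [0.4, 0.7, 0.2]
grip_width: -0.001
```

Run:
```python
from h import *
t=cam("top")
print(bot.read_state()['position'].round(1),keys("top",t,32))
b,m=blobs(t,(17,145,120),(24,220,255),20,(390,180,430,215))
for a,r in b: print("pad",a,ray("top",r[0],24).round(1))
cv2.imwrite("pics/v7.png",np.hstack([cv2.resize(crop(t,180,165,300,280,3),(400,383)),cv2.resize(crop(t,330,130,450,245,3),(400,383))]))
```

```text
[474.4 -48.4 255.2] [(453.4, 311.0, -0.009, 64, 22), (452.5, 147.2, -0.037, 63, 22)]
pad 185.0 [ 617.8 -341.7   24. ]
```

View pics/v7.png

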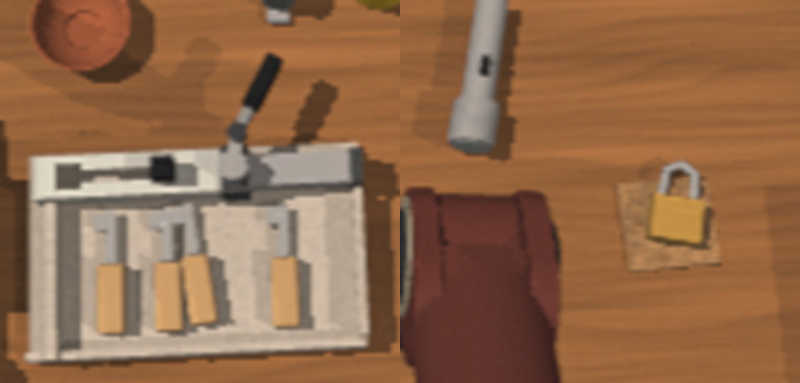

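The padlock is fine, but the third key has been knocked towards the second (crop (199,290)). A closer look at whether the bits overlap.

Run:
```python
from h import *
t=cam("top");s=cam("side")
cv2.imwrite("pics/v8.png",np.hstack([crop(t,200,220,275,270,6)[:, :400],crop(s,235,150,300,200,6)[:,:390]]))
```

```text
(no output)
```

View pics/v8.png

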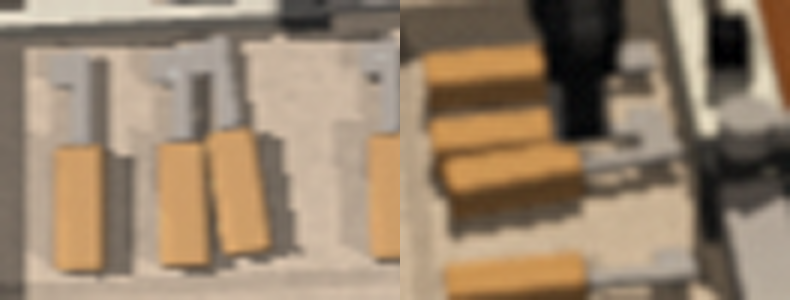

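Key 3's bit lies against or on key 2's blade, so I'll mend it. There is no room for a finger between the fobs, so I'll press lightly on fob 3's top with shut fingers and drag it towards -y.

send_rows(
  commands=[
    [[0, -3, 38, 0, 0], [0, -3, 38, 0, 0], [0, -3, 38, 0, 0], [0, -3, 38, 0, 0], [0, -3, 38, 0, 0], [0, -3, 38, 0, 0], [0, -1, 40, 0, 0], [0, 0, 0, -50, 0], [0, 0, 0, -50, 0], [0, 0, 0, -50, 0], [0, 0, 0, -40, 0], [0, 0, 0, -20, 0], [0, 0, 0, -7, 0], [0, 0, 0, 0, 0], [0, 0, 0, 0, 0]],
  ],
)

```text
time: 57.28
position: [456.0, 219.1, 39.3]
tool_rot: [3.14, -0.001, 1.571]
wrist_force: [0.2, -0.8, -0.1]
grip_width: -0.003
```

send_rows(
  commands=[
    [[0, 0, 0, -2, 0], [0, 0, 0, -2, 0], [0, 0, 0, -2, 0], [0, 0, 0, 0, 0], [0, 0, 0, 0, 0]],
  ],
)

```text
time: 57.9
position: [455.2, 218.7, 32.2]
tool_rot: [-3.141, 0.0, 1.571]
wrist_force: [-0.9, 0.3, 0.4]
grip_width: 0.002
```

send_rows(
  commands=[
    [[0, 0, 0, -1, 0], [0, 0, 0, -1, 0], [0, 0, 0, -1, 0], [0, 0, 0, 0, 0], [0, 0, 0, 0, 0]],
  ],
)

```text
time: 58.52
position: [455.3, 218.7, 32.0]
tool_rot: [3.141, -0.0, 1.571]
wrist_force: [-4.6, -1.5, 23.0]
grip_width: 0.001
```

send_rows(
  commands=[
    [[0, 0, 0, 1, 0], [0, 0, -3, 0, 0], [0, 0, -4, 0, 0], [0, 0, -5, 0, 0], [0, 0, -5, 0, 0], [0, 0, -5, 0, 0], [0, 0, 0, 0, 0]],
  ],
)

```text
time: 59.4
position: [457.6, 196.3, 32.4]
tool_rot: [3.136, -0.001, 1.57]
wrist_force: [1.1, -1.7, 9.7]
grip_width: -0.001
```

Run:
```python
from h import *
print(keys("side",cam("side"),32))
```

```text
[]
```

send_rows(
  commands=[
    [[0, 0, -3, 0, 0], [0, 0, 0, 0, 0], [0, 0, 0, 30, 0], [0, 0, 0, 50, 0], [0, 0, -38, 50, 0], [0, 0, -38, 50, 0], [0, 0, -38, 20, 0], [0, 0, -38, 0, 0], [0, 0, -38, 0, 0], [0, 0, -38, 0, 0], [0, 0, 0, 0, 0], [0, 0, 0, 0, 0]],
  ],
)

```text
time: 60.95
position: [454.9, -33.0, 229.5]
tool_rot: [-3.141, -0.001, 1.572]
wrist_force: [0.3, 0.2, -0.1]
grip_width: 0.002
```

Run:
```python
from h import *
t=cam("top");s=cam("side")
print(keys("top",t,32),keys("side",s,32),bot.read_state()['position'])
cv2.imwrite("pics/v9.png",np.hstack([crop(t,190,200,300,280,4)]))
```

```text
[(452.6, 257.5, -0.017, 61, 22), (453.4, 311.0, -0.009, 64, 22), (452.5, 147.2, -0.037, 63, 22), (457.8, 228.2, 0.12, 63, 24)] [(451.6, 142.8, 0.019, 66, 25)] [455.15186923 -32.43509186 229.59180019]
```

The drag slipped: fob 3 is now at (458, 224.5), yaw 0.12. Instead I'll nudge the near end of its -y side towards +y. That turns it parallel and swings its bit off key 2.

send_rows(
  commands=[
    [[0, -4, 35, 0, 0], [0, -4, 35, 0, 0], [0, -4, 35, 0, 0], [0, -4, 36, 0, 0], [0, -4, 36, 0, 0], [0, -3, 36, 0, 0], [0, 0, 0, -50, 0], [0, 0, 0, -50, 0], [0, 0, 0, -50, 0], [0, 0, 0, -40, 0], [0, 0, 0, -20, 0], [0, 0, 0, 0, 0], [0, 0, 0, 0, 0]],
  ],
)

```text
time: 62.68
position: [432.6, 180.0, 20.5]
tool_rot: [3.14, -0.001, 1.572]
wrist_force: [0.1, -0.8, 0.1]
grip_width: 0.002
```

send_rows(
  commands=[
    [[0, 0, 4, 0, 0], [0, 0, 4, 0, 0], [0, 0, 3, 0, 0], [0, 0, 3, 0, 0], [0, 0, 3, 0, 0], [0, 0, 2, 0, 0], [0, 0, 0, 0, 0], [0, 0, 0, 0, 0]],
  ],
)

```text
time: 63.68
position: [432.4, 198.1, 19.8]
tool_rot: [3.141, -0.0, 1.571]
wrist_force: [0.1, 0.4, -0.9]
grip_width: -0.001
```

send_rows(
  commands=[
    [[0, 0, 2, 0, 0], [0, 0, 1, 0, 0], [0, 0, 0, 0, 0], [0, 0, -10, 0, 0], [0, 0, 0, 50, 0], [0, 0, 0, 50, 0], [0, 0, -38, 50, 0], [0, 0, -38, 50, 0], [0, 0, -38, 0, 0], [0, 0, -38, 0, 0], [0, 0, -38, 0, 0], [0, 0, -38, 0, 0], [0, 0, 0, 0, 0], [0, 0, 0, 0, 0]],
  ],
)

```text
time: 65.42
position: [431.8, -36.3, 219.2]
tool_rot: [-3.141, -0.0, 1.571]
wrist_force: [-0.2, 0.3, 0.3]
grip_width: -0.001
```

Run:
```python
from h import *
t=cam("top")
print(keys("top",t,32))
cv2.imwrite("pics/v10.png",crop(t,190,200,300,280,6))
```

```text
[(453.4, 311.0, -0.009, 64, 22), (452.5, 147.2, -0.037, 63, 22), (490.9, -775.3, 0.011, 81, 34)]
```

View pics/v10.png

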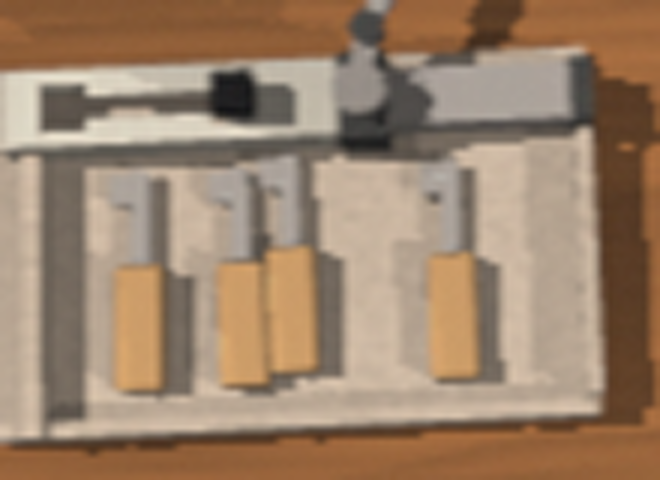

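All four keys now lie flat side by side and none is on another. Handing in.

Run:
```python
from h import *
t=cam("top")
b,m=blobs(t,(17,145,120),(24,220,255),20,(390,180,430,215))
print([ray("top",r[0],24).round(1) for a,r in b],bot.read_state()['wrist_force'].round(1))
print(bot.finish_job())
```

```text
[array([ 617.9, -341.3,   24. ])] [-0.1  0.2  0.5]
the job is handed in; nothing more can be done
None
```

The job is done and handed in at about 65 s of the 208 s allowed.

**What I did:** I laid the padlock flat on the mat. Then I slid the tray's end wall out and turned the clamp bolt to its stop until the handle's joint gave. Last, I put all four keys found on the table into the tray.

**Last checks:**
- **Padlock:** it reads (618, -341) mm, 2 to 9 mm from the mat's centre depending on the measurement; 35 mm is allowed.
- **Slide and button:** the slide is out about 91 mm. The camera's reading of the button height was ambiguous (about 2 mm low), so I touched the cap: it met the finger at 82.6 mm with 3.6 N, so the button is up.
- **Handle:** the joint gave at about 15 N and reads roughly 0.29 rad by finger travel. The last pictures show it bent.
- **Other things:** none looked moved in the pictures.

**What went wrong:** after I placed the keys, one was found about 3 cm aside with its bit against or on its neighbour's blade.
- **First try:** dragging it by pressing on its fob slipped, with up to 23 N of downward force.
- **Mend:** a sideways nudge turned it parallel. It now lies directly beside its neighbour, closer than the 52 mm pitch.
- **How sure:** its bit looks clear of the other blade, but only from the top view. When I pressed on it, before the nudge, its top was at 32 mm, which is right for a fob flat on the floor.

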